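# Thread a lamp bracket round the bend of a handlebar

### The arm

A 6-joint arm with a two-finger parallel gripper is mounted at the origin on a cart in front of the work surface, level with it; the furniture and walls round the work are solid. World frame = base frame: x ahead of the robot, y to its left, z up, the work surface at z = 0. Lengths are in mm, angles in degrees, forces in N, time in s.
With the tool pointing down it reaches from about 375 to 825 mm from the base axis. Payload 5.5 kg.
Tool frame: the origin (TCP) lies midway between the tips of the shut fingers; the grasp point (between the pads) lies 19 mm behind it (grasp_offset is the distance from the TCP to the grasp point, in mm); z points along the fingers, y is the line along which they close (so a half turn about z gives the same grasp; the last joint's range is limited). The gripper opens to 85 mm and grips with 20 to 120 N. Pads are 22 mm wide; open, the fingers measure 114 mm over their backs; the gripper's body (76 mm by 85 mm) begins 54 mm behind the grasp point. The pads swing forward as they close: fully open they stand 13 mm farther back than shut.
Start: joints at [69.156, 17.962, -2.699, 69.339, 0, 90], TCP at [213.493, 560.728, 231.299] pointing down, gripper open.
Joint ranges: [-152.73, 152.73], [-39.44, 99.34], [-58.76, 71.6], [-118.89, 123.64], [-81.53, 83.1], [-180, 180]. Speed limits (degrees/s): [136.94, 136.94, 172.46, 180, 180, 180].

### API

Orientations are given as [roll, pitch, yaw] about the fixed x, y, z axes, in that order (R = Rz(yaw) Ry(pitch) Rx(roll)).
In Python, from rig import state, capture, close_job, grasp_offset gives the robot as it stands.
- The arm moves only by the tool arm_command, never from a script. Its argument "targets" is a list that holds one entry, the list of rows, each a list of 7 numbers: the opening, from 0 (shut) to 1 (fully open), then the shift along the tool's x, y, z in cm, then the turn, a rotation vector about the tool's x, y, z in rad. A call has 1 to 10 rows; each row is the pose to reach, as a shift and turn from the pose commanded when the call began, along the tool's axes at that moment; what a row does not reach only later rows make up. A row lasts 1/10 s, in which the tool goes at most 50 mm and 8.59 degrees, less where a joint would pass 70% of its speed; a pose out of reach is approached as far as the arm can. A call with a gripper value outside its range is refused whole. The fingers move at their own pace and stop on an object; "squeeze" is the grip in N (left out, the last holds). Time passes only in rows, so rows that repeat a pose let the fingers close. It gives the time, the measured TCP pose, the force, the opening and the grip force at its end, in the units of the state.
- state(): the state, without advancing time (a new reading comes with each control period).
- capture(name): name is "side" or "top"; returns a dict with "pixels" (480x640x3 uint8, blue, green, red), "depth" (480x640 float32, mm along the optical axis (not along the pixel's ray), 0 where there is no reading), "K" (3x3 intrinsics, pixels), "view" (4x4, takes a point from world to camera coordinates). Camera axes: x right, y down, z forward; pixel columns grow to the right and rows downward; lengths in mm; the calibration is good to about 2 mm. A picture is of the moment at which its call begins.
- close_job(): hands the job in; it is judged then, once.
The state is a dict: "t": time; "joint_pos": joint angles; "joint_vel": joint speeds; "tau": joint torques, N m; "position": TCP position; "orientation": TCP orientation; "contact_force": force on the tool from outside, world axes, zero at the start; "torque": the same for the moment, N m; "finger_gap": finger opening in mm; "grip_force": force on a finger pad.
Only numpy, scipy, OpenCV 4.12 (cv2) and the standard library are available. Lean on these libraries where they do the work, as an engineer would, in place of code of your own. Each camera call takes 0.05 s, during which the arm holds its last target. There are 200 camera calls.

### The job

Pick up the one-piece lamp bracket, thread it onto the bare end of the handlebar and work it gently round the bend until it is pressed snugly home against the shoulder of the thick middle section, foot hanging down, then let go. The bar stands a little out of true in its block, so feel your way: the bracket must never bind or scrape hard on the bare metal. Leave the other things on the bench where they are.

Things in the scene. Friction and masses are not known exactly. Their poses are not given: they have to be found in the camera images.
- holder: Fixed holder: steel foot 120 x 86 mm, grey upright, split light-wood block (74 x 40 mm, top at z = 144 mm) that nips the middle of a bare metal handlebar. Origin: centre of the foot's underside; z up, y along the bar's middle towards its bare half, x away from the robot. Bar centre line at x = 0, z = 120 mm in the block. The bar stands a little out of true in it (see end_point) but is held firmly.
- shoulder (a point): Centre of the square shoulder, on the bar's centre line at (0, 52, 120) mm in the holder's frame (true to 1.5 mm), where the 31.8 mm thick middle sleeve ends. From here outward (+y) the bar is 22.2 mm thick. Press the bracket against it with 10 to 15 N.
- bend (a point): Where the bend begins, nominally on the centre line at (0, 112, 120) mm in the holder's frame. The bar is straight from the shoulder to here, then bends towards the holder's -x by 45 degrees on an 85 mm centre-line radius, then is straight for 105 mm to its tip. The other half is the mirror image, with a thick rubber grip on its end.
- end_point (a point): Where the tip of the bare end (domed black plug, radius 11.1 mm) would be if the bar stood true: (-99, 246, 120) mm in the holder's frame. The bar is turned about its middle line (holder y) by up to 0.08 rad and about the holder's z by up to 0.025 rad, either way, so its true tip is up to 8 mm higher or lower and up to 6 mm to one side: find and follow it by feel.
- bracket: Loose cast-metal lamp bracket, about 0.12 kg, standing on a flat foot 36 x 44 x 6 mm (x, y, z). Above it a neck and a one-piece collar, 28 mm long and 40 mm wide over two flat upright cheeks that face y and -y (24 mm high, centred 46 mm up); clamp ears on top reach 76 mm. Origin: centre of the foot's underside; z up, x along the bore. Either way round will do.
- bore (a point): Centre of the bracket's bore, 46 mm above the foot's underside. The bore is 24.2 mm wide and 28 mm long, along the bracket's x. Home, it lies 14 mm out from the shoulder; let go, it hangs up to 1 mm below the bar's centre line.
- hex_key: Bystander: blue T-handle hex key lying on the bench, 137 x 102 x 21 mm. Origin: centre of its underside.
- tub: Bystander: round grease tub, 70 mm across, 74 mm high. Origin: centre of its underside.
- cassette: Bystander: bicycle sprocket cassette lying flat, 128 mm across, 29 mm high. Origin: centre of its underside.
Things that resemble listed ones, but are neither listed nor needed, are in the scene too. Of the things shaped like the bracket, the metal one is meant.

How it is judged (in metres and radians):
On the way:
1. the bracket is pressed home: at least 7 N against the shoulder for a moment (y of bore in the frame of holder below 0.068 m and contact force between bracket and holder above 7 N), for 0.15 s.
At the end, for the whole second after the job is handed in: The bracket hangs on the bar, released and at rest, its collar against the shoulder (gap under 2 mm), bore along the middle section, foot down (tilt under 20 degrees) (y of bore in the frame of holder between 0.062 and 0.068 m and distance between bore and shoulder below 0.018 m and angle between the x axis of bracket and the y axis of holder, either way round below 0.15 rad and angle between bracket's own z axis and vertical below 0.35 rad and linear speed of bracket below 0.02 m/s); the robot touches nothing.
It fails at once if the bracket binds or scrapes hard on the way (more than 15 N between it and the bar), or is rammed against the shoulder (more than 25 N) ((contact force between bracket and holder above 15 N and y of bore in the frame of holder above 0.07 m) or contact force between bracket and holder above 25 N).
It fails at once if a bystander is knocked away (distance of any of hex_key, tub, cassette from where it was at the start of the episode above 0.03 m).
It also fails if it takes over 72 s, if anything falls off the work surface, if the arm or the gripper's body presses on something with over 40 N, if the wrist force passes 120 N, or if a joint passes its speed limit or range.

## Working session

There is one attempt and no reset: what is moved stays moved. The work goes in short steps, Python scripts to look and compute and a tool call to move; the robot and the scene stay as the last step left them, time stands still between calls to the robot, and variables do not carry over. Pictures are saved under pics/ and viewed, at most 10 in all, crops included, and the job is handed in when it is done.

Besides the shell and the picture viewer there is one more tool, called after ">>>" as a command line: name --argument value ..., lists and objects as JSON in quotes. arm_command: Moves the arm, as the interface text tells. Its arguments: {"type":"object","properties":{"targets":{"type":"array","items":{"type":"array","items":{"type":"array","items":{"type":"number"}}}},"squeeze":{"type":"number"}},"required":["targets"]}

```bash
ls; mkdir -p pics; python3 - <<'E'
from rig import state,capture,grasp_offset
import cv2,numpy as np,pickle
print(state(),grasp_offset)
for n in("top","side"):
    c=capture(n);cv2.imwrite(f"pics/{n}0.png",c["pixels"]);pickle.dump(c,open(n+".pkl","wb"));print(c["K"],c["view"])
E
```

```text
pics
{'t': 0.0, 'joint_pos': array([ 6.91563927e+01,  1.80016776e+01, -2.75420283e+00,  6.93381175e+01,
        9.69387142e-05,  8.99998266e+01]), 'joint_vel': array([-0.01280779, -0.00712121, -0.08922965, -0.04223651, -0.08862008,
       -0.07196427]), 'tau': array([-1.86301986e-03, -5.39590144e+01,  3.39748085e+01,  1.94387930e-02,
       -2.17947252e-05,  5.28007334e-06]), 'position': array([213.29032238, 560.20755642, 230.46103481]), 'orientation': array([-1.79906002e+02, -9.72230925e-05,  1.59156566e+02]), 'contact_force': array([0.03320125, 0.19241801, 0.32765119]), 'torque': array([-0.01881195, -0.06207699,  0.01636351]), 'grip_force': 0.0, 'finger_gap': 85.34509260545973} 18.700000000000003
[[453.69610665   0.         309.84959602]
 [  0.         453.69610665 238.79492106]
 [  0.           0.           1.        ]] [[-2.17133447e-02 -9.99716849e-01  9.73404613e-03  2.78766444e+01]
 [-9.94903423e-01  2.06478186e-02 -9.86957280e-02  5.16784202e+02]
 [ 9.84667954e-02 -1.18274502e-02 -9.95070049e-01  1.01589991e+03]
 [ 0.00000000e+00  0.00000000e+00  0.00000000e+00  1.00000000e+00]]
[[537.02396601   0.         313.87068576]
 [  0.         537.02396601 236.51478496]
 [  0.           0.           1.        ]] [[ 9.72626958e-01 -2.31317940e-01  2.21090990e-02 -5.14503426e+02]
 [-1.28187771e-01 -6.13472677e-01 -7.79242690e-01  1.49225999e+02]
 [ 1.93816142e-01  7.55078331e-01 -6.26332194e-01  1.36649323e+03]
 [ 0.00000000e+00  0.00000000e+00  0.00000000e+00  1.00000000e+00]]
```

View pics/top0.png

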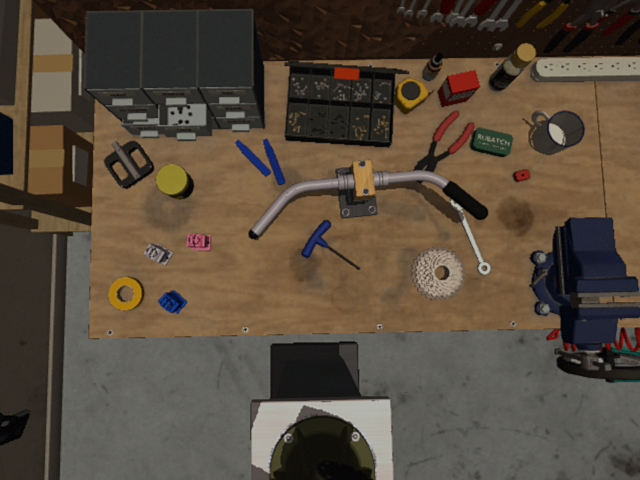

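View pics/side0.png

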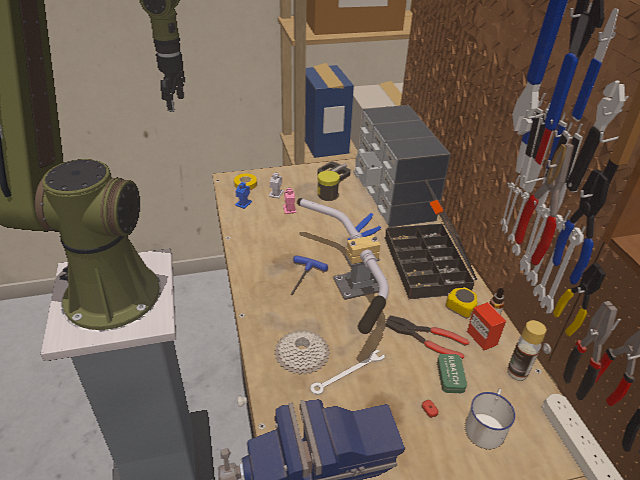

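Lookalikes: grey (top 157,254; side 276,185), pink (top 199,242), blue (top 172,300). The grey one is the cast-metal bracket. Next, a close crop plus depth measurement.

```bash
cat >h.py <<'E'
import numpy as np,pickle,cv2
def load(n):return pickle.load(open(n+".pkl","rb"))
def cloud(c):
    d=c["depth"];v,u=np.mgrid[:480,:640];K=c["K"]
    p=np.stack([(u-K[0,2])/K[0,0]*d,(v-K[1,2])/K[1,1]*d,d],-1)
    V=c["view"];return (p-V[:3,3])@V[:3,:3]
def proj(c,p):
    q=c["view"][:3,:3]@np.asarray(p,float)+c["view"][:3,3];q=c["K"]@q;return q[:2]/q[2]
E
python3 - <<'E'
from h import *
t=load("top");s=load("side")
a=cv2.resize(t["pixels"][225:285,125:225],(800,480),interpolation=cv2.INTER_CUBIC)
cv2.imwrite("pics/c1.png",a)
b=cv2.resize(s["pixels"][160:320,230:410],(675,600),interpolation=cv2.INTER_CUBIC)
cv2.imwrite("pics/c2.png",b)
P=cloud(t)
# bracket
sub=P[238:270,138:178].reshape(-1,3);m=(sub[:,2]>12)&(sub[:,2]<100);q=sub[m]
print("bracket",len(q),q.mean(0),q.min(0),q.max(0))
for lo,hi in((12,30),(30,55),(50,62),(62,90)):
    r=q[(q[:,2]>lo)&(q[:,2]<hi)]
    if len(r)>4:print(lo,hi,len(r),r.mean(0),cv2.minAreaRect(r[:,:2].astype(np.float32)))
# bar: points in z 100..150
sub=P[150:245,240:480].reshape(-1,3);m=(sub[:,2]>105)&(sub[:,2]<160);q=sub[m]
for y in range(-200,280,15):
    r=q[abs(q[:,1]-y)<4]
    if len(r)>2:print(y,len(r),"x",np.percentile(r[:,0],[2,50,98]).round(1),"z",np.percentile(r[:,2],[50,95]).round(1))
for n in [(255,235)]:print(P[n[1]-2:n[1]+3,n[0]-5:n[0]+5].reshape(-1,3).round())
E
```

```text
bracket 278 [490.29167655 359.62791648  61.88857157] [470.01187547 339.94374415  32.89396825] [512.34336987 386.90129284  79.72200189]
30 55 48 [488.85889233 351.08580412  44.82272021] ((495.5320129394531, 353.1430969238281), (46.256282806396484, 21.60367202758789), 23.77273178100586)
50 62 107 [488.7274918  358.58545949  58.22343013] ((491.4890441894531, 363.4948425292969), (41.68791198730469, 27.558671951293945), 59.276611328125)
62 90 137 [491.3608901  362.31397702  69.74341335] ((491.99554443359375, 364.81591796875), (28.660259246826172, 28.159503936767578), 59.39525604248047)
-200 39 x [627.6 635.9 648.7] z [130.4 134. ]
-185 42 x [625.8 634.5 646.4] z [129.8 133.2]
-170 41 x [625.8 634.3 644.5] z [130.3 133.3]
-155 42 x [624.7 633.1 645.3] z [129.5 132.9]
-140 59 x [618.2 630.5 646.4] z [134.2 138.6]
-125 58 x [617.6 628.6 646.8] z [134.3 138.2]
-110 130 x [594.5 625.9 665. ] z [144.9 147.4]
-95 147 x [593.6 626.6 664.3] z [145.7 152.1]
-80 161 x [592.4 620.7 664.2] z [144.6 147.4]
-65 59 x [612.8 625.1 642. ] z [133.4 138.4]
-50 58 x [611.9 623.6 639.8] z [134.3 138.2]
-35 34 
[... 1671 characters left out ...]
+02  1.290e+02]
 [ 5.150e+02  1.390e+02  1.310e+02]
 [ 5.150e+02  1.370e+02  1.320e+02]
 [ 5.150e+02  1.350e+02  1.300e+02]
 [ 5.150e+02  1.330e+02  1.330e+02]
 [ 5.150e+02  1.310e+02  1.300e+02]
 [ 5.150e+02  1.290e+02  1.290e+02]
 [ 5.160e+02  1.280e+02  1.250e+02]
 [ 5.290e+02  1.380e+02 -1.000e+00]
 [ 5.290e+02  1.360e+02 -1.000e+00]
 [ 5.140e+02  1.420e+02  1.260e+02]
 [ 5.130e+02  1.390e+02  1.310e+02]
 [ 5.130e+02  1.370e+02  1.280e+02]
 [ 5.130e+02  1.350e+02  1.290e+02]
 [ 5.130e+02  1.330e+02  1.290e+02]
 [ 5.130e+02  1.320e+02  1.250e+02]
 [ 5.140e+02  1.300e+02  1.250e+02]
 [ 5.270e+02  1.410e+02  1.000e+00]
 [ 5.270e+02  1.380e+02  0.000e+00]
 [ 5.270e+02  1.360e+02 -1.000e+00]]
```

View pics/c1.png

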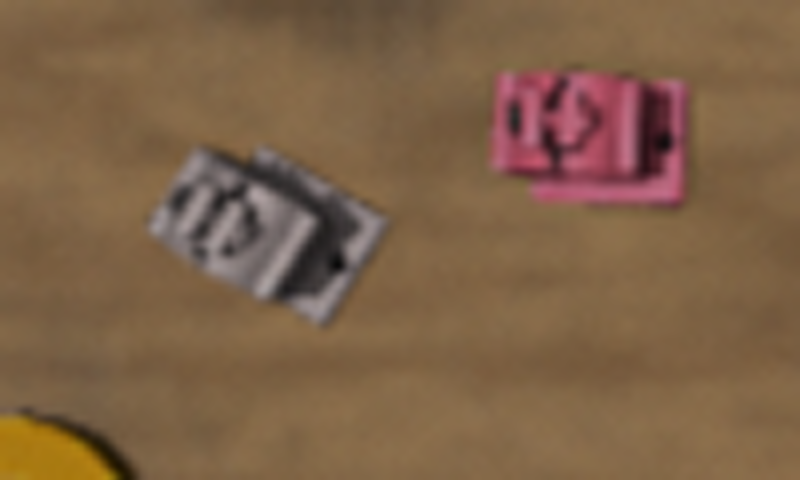

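View pics/c2.png

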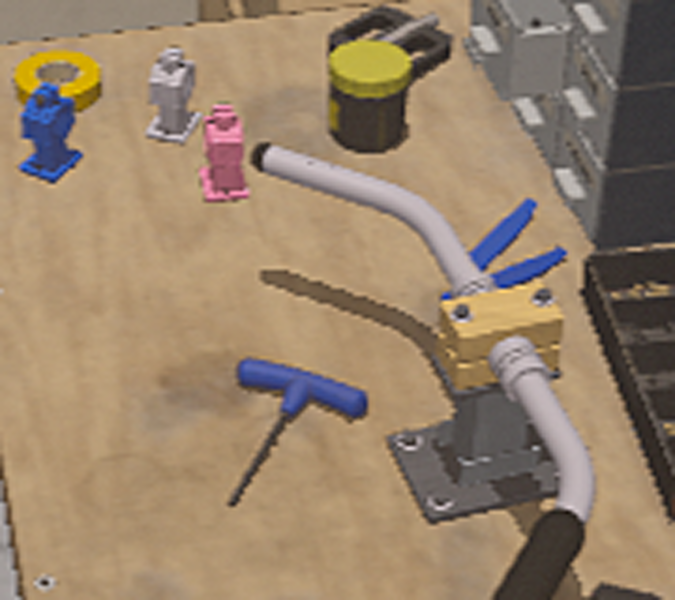

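The crops confirm it: the grey casting at top (157,254) has the metal look, with its collar cheeks along about 59° in world. The other two are coloured. Next I fit the bar model to both depth clouds.

```bash
cat >>h.py <<'E'
def axis():
    # centre line of bare half in bar frame (x,y), and radius, from y=0 outward
    s=np.arange(-112,112,1.);a=[(0,y) for y in np.arange(0,112,1.)]
    th=np.radians(np.arange(0,45,.7));a+=[(-85*(1-np.cos(t)),112+85*np.sin(t)) for t in th]
    e=np.array([-85*(1-np.cos(np.pi/4)),112+85*np.sin(np.pi/4)])
    a+=[tuple(e+l*np.array([-.7071,.7071])) for l in np.arange(0,94,1.)]
    return np.array([(x,y,0) for x,y in a])
def bar2world(p,q):
    x0,y0,z0,yaw,roll=p
    from scipy.spatial.transform import Rotation as R
    return R.from_euler('yz',[roll,yaw]).apply(q)+[x0,y0,z0]
E
python3 - <<'E'
from h import *
from scipy.optimize import least_squares
from scipy.spatial import cKDTree
A=axis();A=A[A[:,1]>=56]
rows=[]
def fit(pts,p0,zfix):
    def res(p):
        T=cKDTree(bar2world(p,A));d,i=T.query(pts);return d-11.1
    def f(p):
        return np.r_[np.clip(res(p),-6,6)/1.5/np.sqrt(len(pts)/60),(p[2]-120)/(1 if zfix else 10)]
    return least_squares(f,p0,loss='soft_l1',diff_step=1e-4)
C={}
for n in("top","side"):
    c=load(n);P=cloud(c).reshape(-1,3)
    p=np.array([628,-95,120,.07,0.])
    T=cKDTree(bar2world(p,A))
    for k in range(3):
        T=cKDTree(bar2world(p,A));d,_=T.query(P);pts=P[(d<20-3*k)&(d>4)]
        r=fit(pts,p,True);p=r.x
    print(n,len(pts),p.round(4),"cost",r.cost,"tip",bar2world(p,[[-99.1,246.3,0]]).round(1),"shoulder",bar2world(p,[[0,52,0]]).round(1))
    d,i=cKDTree(bar2world(p,A)).query(pts);print("med |res|",np.median(abs(d-11.1)))
    C[n]=pts
# block
P=cloud(load("top")).reshape(-1,3);m=(abs(P[:,2]-144)<5)&(abs(P[:,0]-628)<50)&(abs(P[:,1]+95)<40)
print(cv2.minAreaRect(P[m][:,:2].astype(np.float32)))
# bracket by side cam
P=cloud(load("side")).reshape(-1,3);m=(P[:,2]>30)&(P[:,2]<58)&(np.hypot(P[:,0]-492,P[:,1]-364)<32)
q=P[m];print(len(q),q.mean(0),cv2.minAreaRect(q[:,:2].astype(np.float32)))
m=(P[:,2]>66)&(P[:,2]<85)&(np.hypot(P[:,0]-492,P[:,1]-364)<32)
q=P[m];print(len(q),q.mean(0),cv2.minAreaRect(q[:,:2].astype(np.float32)))
E
```

```text
top 1139 [ 6.307260e+02 -9.447700e+01  1.210459e+02  7.490000e-02  1.060000e-02] cost 20.839380961323798 tip [[513.5 143.7 122.1]] shoulder [[626.8 -42.6 121. ]]
med |res| 0.8190343129733648
side 507 [ 6.281674e+02 -9.329870e+01  1.209447e+02  7.150000e-02  1.620000e-02] cost 39.345528807883234 tip [[511.7 145.3 122.6]] shoulder [[624.5 -41.4 120.9]]
med |res| 1.1885770774227176
((630.019775390625, -90.2881088256836), (74.15128326416016, 66.14425659179688), 5.80342960357666)
85 [487.08584689 354.73147962  46.5128952 ] ((490.0590515136719, 363.4912109375), (50.50925064086914, 28.10544776916504), 54.26335906982422)
34 [488.22669152 361.43892611  73.1475249 ] ((491.1451721191406, 360.6151428222656), (25.88544464111328, 22.386688232421875), 24.879446029663086)
```

```bash
cat >>h.py <<'E'
import json,os
def cmd():
    return json.load(open("cmd.json")) if os.path.exists("cmd.json") else [213.493,560.728,231.299,159.156]
def mv(x,y,z,yaw,save=True):
    """tool-down: row shift (cm) in tool axes & turn about tool z from current commanded pose"""
    c=cmd();a=np.radians(c[3]);d=np.array([x,y,z])-c[:3]
    s=[d[0]*np.cos(a)+d[1]*np.sin(a),d[0]*np.sin(a)-d[1]*np.cos(a),-d[2]]
    r=[round(v/10,3) for v in s]+[0,0,round(np.radians(c[3]-yaw),4)]
    if save:json.dump([x,y,z,yaw],open("cmd.json","w"))
    return r
E
python3 -c "
from h import *
print(mv(491.5,364,140,149.3))
print(mv(491.5,364,23,149.3,False))"
```

```text
[np.float64(-32.981), np.float64(-8.493), np.float64(9.13), 0, 0, np.float64(0.172)]
[np.float64(0.0), np.float64(0.0), np.float64(11.7), 0, 0, np.float64(0.0)]
```

>>> arm_command --targets '[[[1,-32.981,-8.493,4,0,0,0.172],[1,-32.981,-8.493,4,0,0,0.172],[1,-32.981,-8.493,4,0,0,0.172],[1,-32.981,-8.493,4,0,0,0.172],[1,-32.981,-8.493,6,0,0,0.172],[1,-32.981,-8.493,8,0,0,0.172],[1,-32.981,-8.493,9.13,0,0,0.172],[1,-32.981,-8.493,9.13,0,0,0.172],[1,-32.981,-8.493,9.13,0,0,0.172],[1,-32.981,-8.493,9.13,0,0,0.172]]]'

```text
t: 1.1
position: [490.9, 364.6, 140.4]
orientation: [180.0, -0.0, 149.3]
contact_force: [0.0, 0.0, 0.8]
finger_gap: 85.2
grip_force: 0.0
```

>>> arm_command --targets '[[[1,0,0,3,0,0,0],[1,0,0,6,0,0,0],[1,0,0,8,0,0,0],[1,0,0,9.5,0,0,0],[1,0,0,10.5,0,0,0],[1,0,0,11.5,0,0,0],[1,0,0,11.7,0,0,0],[1,0,0,11.7,0,0,0]]]'

```text
t: 1.9
position: [491.4, 364.4, 23.3]
orientation: [180.0, 0.0, 149.3]
contact_force: [-0.1, -0.1, 0.3]
finger_gap: 85.5
grip_force: 0.0
```

```bash
python3 - <<'E'
from h import *
mv(491.5,364,23,149.3)
from rig import capture,state
s=state();print(s["position"],s["contact_force"])
t=capture("top");d=capture("side")
u,v=proj(t,[491,364,50]).astype(int);a=cv2.resize(t["pixels"][v-40:v+40,u-45:u+45],(450,400),interpolation=2)
u,v=proj(d,[491,364,50]).astype(int);b=cv2.resize(d["pixels"][v-50:v+30,u-35:u+35],(350,400),interpolation=2)
cv2.imwrite("pics/g1.png",np.hstack([a,b]))
E
```

```text
[491.43106802 364.4413358   23.33081925] [-0.14936365 -0.14219908  0.253933  ]
```

View pics/g1.png

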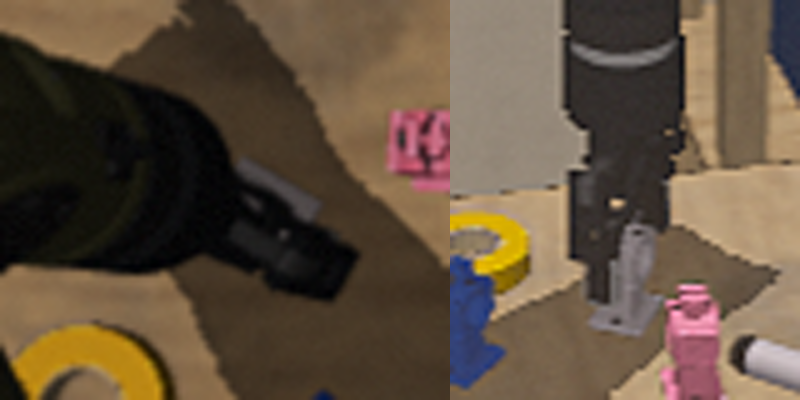

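The gripper straddles the grey bracket: in the side crop one finger is left of the collar at (600,280), and in the top crop the foot shows at (280,190). Closing.

>>> arm_command --targets '[[[0.3,0,0,0,0,0,0],[0.3,0,0,0,0,0,0],[0.2,0,0,0,0,0,0],[0.2,0,0,0,0,0,0],[0.2,0,0,0,0,0,0],[0.2,0,0,0,0,0,0],[0.2,0,0,0,0,0,0],[0.2,0,0,0,0,0,0]]]' --squeeze 45

```text
t: 2.8
position: [491.8, 364.1, 23.4]
orientation: [180.0, 0.0, 149.3]
contact_force: [-0.1, -0.8, 5.7]
finger_gap: 39.6
grip_force: 46.3
```

```bash
python3 - <<'E'
from h import *
print(mv(491.5,364,130,149.3,False))
print(mv(467.3,183.7,130,139.2,False));print(mv(467.3,183.7,99,139.2))
E
```

```text
[np.float64(0.0), np.float64(0.0), np.float64(-10.7), 0, 0, np.float64(0.0)]
[np.float64(-7.124), np.float64(-16.739), np.float64(-10.7), 0, 0, np.float64(0.1763)]
[np.float64(-7.124), np.float64(-16.739), np.float64(-7.6), 0, 0, np.float64(0.1763)]
```

>>> arm_command --targets '[[[0.2,0,0,-3,0,0,0],[0.2,0,0,-7,0,0,0],[0.2,0,0,-10.7,0,0,0],[0.2,0,0,-10.7,0,0,0],[0.2,-2.4,-5.5,-10.7,0,0,0.06],[0.2,-4.8,-10,-10.7,0,0,0.12],[0.2,-7.124,-14,-10.7,0,0,0.1763],[0.2,-7.124,-16.739,-9,0,0,0.1763],[0.2,-7.124,-16.739,-7.6,0,0,0.1763],[0.2,-7.124,-16.739,-7.6,0,0,0.1763]]]'

```text
t: 3.8
position: [464.8, 181.9, 96.5]
orientation: [-179.8, -0.1, 139.1]
contact_force: [0.8, 0.1, -1.4]
finger_gap: 39.1
grip_force: 46.2
```

```bash
python3 - <<'E'
from h import *
from rig import capture,state
s=state();print(s["position"],s["orientation"],s["contact_force"],s["torque"])
d=capture("side");pickle.dump(d,open("side.pkl","wb"));t=capture("top");pickle.dump(t,open("top.pkl","wb"))
u,v=proj(d,[490,165,110]).astype(int);print(u,v)
cv2.imwrite("pics/p1.png",cv2.resize(d["pixels"][v-40:v+40,u-50:u+50],(750,600),interpolation=2))
u,v=proj(t,[490,165,110]).astype(int);print(u,v)
cv2.imwrite("pics/p2.png",cv2.resize(t["pixels"][v-40:v+40,u-50:u+50],(750,600),interpolation=2))
E
```

```text
[464.76800206 181.91993723  96.4610539 ] [-1.79758579e+02 -1.43167567e-01  1.39103979e+02] [ 0.79546504  0.05222967 -1.40702586] [-0.00019506  0.08155734 -0.00674334]
287 200
240 249
```

View pics/p1.png

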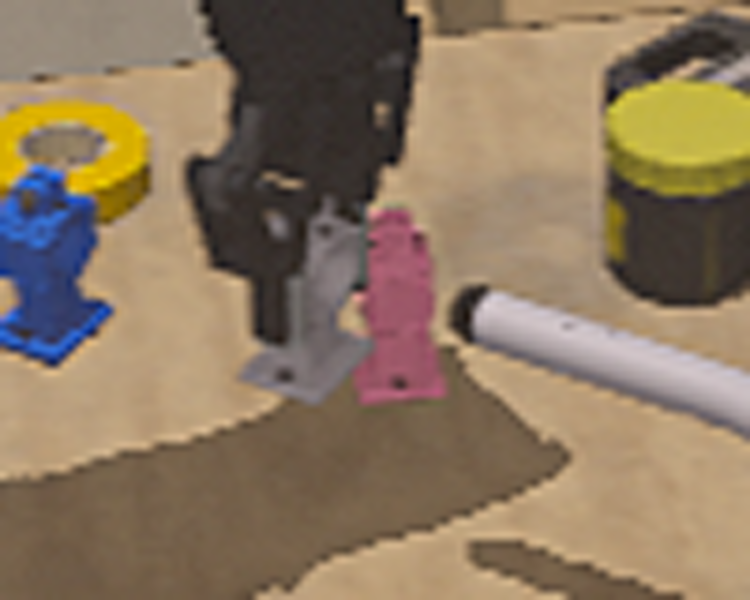

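>>> arm_command --targets '[[[0.2,0,0,0,0,0,0],[0.2,0,0,0,0,0,0],[0.2,0,0,0,0,0,0]]]'

```text
t: 4.2
position: [467.7, 184.4, 99.4]
orientation: [180.0, 0.0, 139.3]
contact_force: [0.1, 0.3, -0.3]
finger_gap: 39.5
grip_force: 46.2
```

```bash
python3 - <<'E'
from h import *
from rig import state
from scipy.optimize import least_squares
d=load("side")
s=state();print("now",s["position"],s["orientation"],s["contact_force"])
P0=np.array([464.77,181.92,96.46]);a=np.radians(139.1)
X=np.array([np.cos(a),np.sin(a),0]);Y=np.array([np.sin(a),-np.cos(a),0])
obs=np.array([(242,375),(318,402),(372,350)])/7.5+[287-50,200-40]
base=np.array([P0[0],P0[1],P0[2]-23.4+6])
cs=[base+i*18*X+j*22*Y for i in(1,-1) for j in(1,-1)]
for c in cs:print(c.round(),((proj(d,c)-[237,160])*7.5).round())
px=np.array([proj(d,c) for c in cs])
idx=[np.argmin(px[:,0]),np.argmax(px[:,1]),np.argmax(px[:,0])]
r=least_squares(lambda q:np.ravel([proj(d,cs[i]+[q[0],q[1],q[2]])-o for i,o in zip(idx,obs)]),[0,0,0])
print(r.x,r.cost,"along bore",r.x@X,"across",r.x@Y)
E
```

```text
now [467.74438851 184.38593028  99.39428496] [1.79957795e+02 2.01509496e-02 1.39250442e+02] [ 0.14553799  0.34998646 -0.26797386]
[466. 210.  79.] [297. 314.]
[437. 177.  79.] [238. 372.]
[493. 187.  79.] [378. 340.]
[464. 154.  79.] [320. 399.]
[ 16.47851975 100.49570044 -76.38025769] 0.09046687292644132 along bore 53.34329036279363 across 86.74918324709624
```

View pics/p2.png

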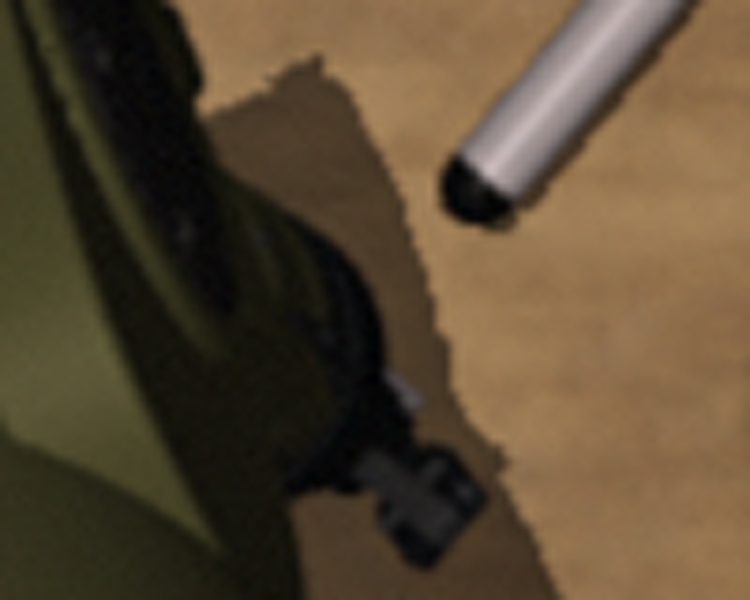

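```bash
cat >>h.py <<'E'
BASE=[629.4,-93.9,120,.0732,.0133]; DZ=-22.7
def path(s,p,e=(0,0,0),x0=0):
    """s: mm of bore centre past the tip inward; e: (lateral tool y, up, yaw deg); x0 bore offset"""
    A=axis();e0=A[-1];A=np.vstack([A]+[e0+l*np.array([-.7071,.7071,0])for l in range(1,120)])
    L=np.r_[0,np.cumsum(np.linalg.norm(np.diff(A,axis=0),axis=1))]
    W=bar2world(p,A);tip=L[-120]+11.5
    u=np.linspace(-14,14,29)+tip-s
    Q=np.stack([np.interp(u,L,W[:,k]) for k in range(3)],1)
    d=Q[-1]-Q[0];a=np.arctan2(d[1],d[0]);Y=np.array([np.sin(a),-np.cos(a)])
    l=Q[:,:2]@Y;o=(l.max()+l.min())/2-l[14]
    c=Q[14].copy();c[:2]+=(o+e[0])*Y
    return [c[0],c[1],c[2]+DZ+e[1],np.degrees(a)+e[2]]
def rows(ss,p=BASE,e=(0,0,0),op=0.2):
    out=[[op]+[float(x) for x in mv(*path(s,p,e),save=False)] for s in ss]
    mv(*path(ss[-1],p,e));print(path(ss[-1],p,e));print(json.dumps([out]))
E
python3 - <<'E'
from h import *
print(bar2world(BASE,[[-99.1,246.3,0],[0,52,0],[0,66,0]]))
for s in(-60,-14,0,60,130,150,180,200,240):print(s,np.round(path(s,BASE),2))
rows([-50,-40,-30,-20,-18,-18,-18],e=(-.5,0,0))
E
```

```text
[[512.56106001 144.49342483 121.31799114]
 [625.59699836 -42.03925204 120.        ]
 [624.5731133  -28.07674298 120.        ]]
-60 [467.48 183.42  99.18 139.19]
-14 [502.3  153.36  98.75 139.19]
0 [512.89 144.21  98.61 139.19]
60 [558.31 105.    98.05 139.19]
130 [608.03  56.33  97.43 122.  ]
150 [616.49  38.4   97.34 108.52]
180 [621.83   9.08  97.3   94.53]
200 [623.31 -10.87  97.3   94.19]
240 [626.24 -50.76  97.3   94.19]
[np.float64(498.94413717072035), np.float64(155.59778129592308), np.float64(98.78311739379214), np.float64(139.1915172230484)]
[[[0.2, -1.032, -0.059, -0.008, 0.0, 0.0, 0.0001], [0.2, -2.032, -0.059, 0.001, 0.0, 0.0, 0.0001], [0.2, -3.032, -0.059, 0.01, 0.0, 0.0, 0.0001], [0.2, -4.032, -0.06, 0.02, 0.0, 0.0, 0.0001], [0.2, -4.232, -0.06, 0.022, 0.0, 0.0, 0.0001], [0.2, -4.232, -0.06, 0.022, 0.0, 0.0, 0.0001], [0.2, -4.232, -0.06, 0.022, 0.0, 0.0, 0.0001]]]
```

>>> arm_command --targets '[[[0.2,-1.03,-0.06,0.03,0,0,0],[0.2,-2.03,-0.06,0.03,0,0,0],[0.2,-3.03,-0.06,0.04,0,0,0],[0.2,-4.03,-0.06,0.05,0,0,0],[0.2,-4.23,-0.06,0.05,0,0,0],[0.2,-4.23,-0.06,0.05,0,0,0],[0.2,-4.23,-0.06,0.05,0,0,0],[0.2,-4.23,-0.06,0.05,0,0,0]]]'

```text
t: 5.0
position: [498.6, 155.7, 98.4]
orientation: [-180.0, -0.0, 139.2]
contact_force: [-0.1, -0.3, -0.8]
finger_gap: 39.2
grip_force: 46.2
```

```bash
sed -i 's/DZ=-22.7/DZ=-23/' h.py; python3 - <<'E'
from h import *
from rig import state,capture
mv(*path(-18,BASE,(-.5,0,0)))
s=state();print(s["position"],s["orientation"],s["contact_force"],s["torque"])
d=capture("side")
u,v=proj(d,[505,150,120]).astype(int)
cv2.imwrite("pics/p3.png",cv2.resize(d["pixels"][v-40:v+40,u-50:u+50],(750,600),interpolation=2))
rows([-16,-14,-12,-11,-10,-10,-10],e=(-.5,0,0))
E
```

```text
[498.59072589 155.7183518   98.42799798] [-1.79987010e+02 -1.75320749e-02  1.39214891e+02] [-0.08136125 -0.31990541 -0.81843791] [-0.01609639 -0.04117706 -0.00190589]
[np.float64(504.9990558601067), np.float64(150.3697511201616), np.float64(98.40788345034171), np.float64(139.19151722304844)]
[[[0.2, -0.2, 0.0, 0.002, 0.0, 0.0, 0.0], [0.2, -0.4, -0.0, 0.004, 0.0, 0.0, 0.0], [0.2, -0.6, -0.0, 0.006, 0.0, 0.0, 0.0], [0.2, -0.7, -0.0, 0.007, 0.0, 0.0, 0.0], [0.2, -0.8, -0.0, 0.008, 0.0, 0.0, -0.0], [0.2, -0.8, -0.0, 0.008, 0.0, 0.0, -0.0], [0.2, -0.8, -0.0, 0.008, 0.0, 0.0, -0.0]]]
```

View pics/p3.png

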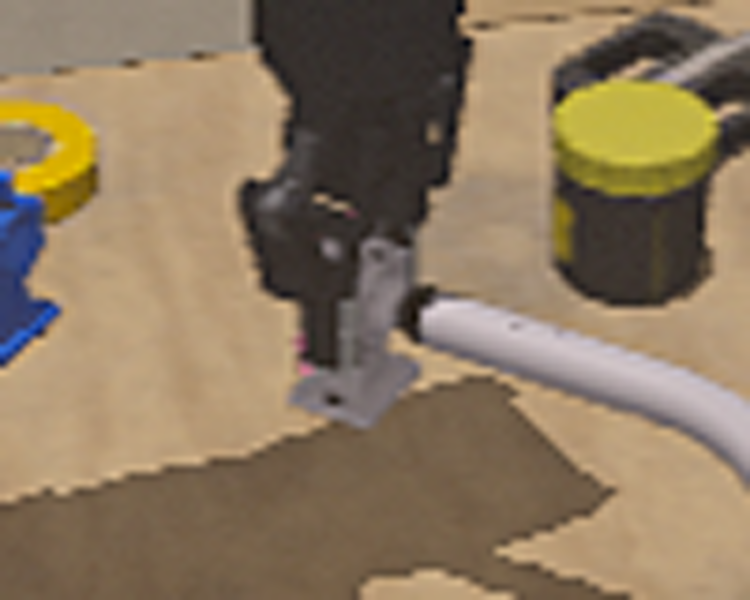

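The dome at (412,310) stands right at the collar mouth and looks aligned. Advancing in small steps.

>>> arm_command --targets '[[[0.2,-0.2,0,0,0,0,0],[0.2,-0.4,0,0,0,0,0],[0.2,-0.6,0,0.01,0,0,0],[0.2,-0.7,0,0.01,0,0,0],[0.2,-0.8,0,0.01,0,0,0],[0.2,-0.8,0,0.01,0,0,0]]]'

```text
t: 5.65
position: [505.1, 150.3, 98.4]
orientation: [180.0, 0.0, 139.2]
contact_force: [-0.4, -0.3, -1.1]
finger_gap: 39.4
grip_force: 46.2
```

>>> arm_command --targets '[[[0.2,-0.1,0,0,0,0,0],[0.2,-0.2,0,0,0,0,0],[0.2,-0.3,0,0,0,0,0],[0.2,-0.3,0,0,0,0,0]]]'

```text
t: 6.05
position: [507.4, 148.3, 98.4]
orientation: [180.0, 0.0, 139.2]
contact_force: [0.9, 0.2, -0.7]
finger_gap: 39.7
grip_force: 46.2
```

>>> arm_command --targets '[[[0.2,-0.1,0,0,0,0,0],[0.2,-0.2,0,0,0,0,0],[0.2,-0.3,0,0,0,0,0],[0.2,-0.3,0,0,0,0,0]]]'

```text
t: 6.45
position: [509.6, 146.3, 98.4]
orientation: [-180.0, 0.0, 139.2]
contact_force: [-1.1, -0.6, -1.7]
finger_gap: 39.3
grip_force: 46.2
```

>>> arm_command --targets '[[[0.2,-0.1,0,0,0,0,0],[0.2,-0.2,0,0,0,0,0],[0.2,-0.3,0,0,0,0,0],[0.2,-0.4,0,0,0,0,0],[0.2,-0.4,0,0,0,0,0]]]'

```text
t: 6.95
position: [512.6, 143.6, 98.3]
orientation: [-180.0, 0.0, 139.2]
contact_force: [-0.7, -1.0, -1.3]
finger_gap: 39.5
grip_force: 46.2
```

>>> arm_command --targets '[[[0.2,-0.1,0,0,0,0,0],[0.2,-0.2,0,0,0,0,0],[0.2,-0.3,0,0,0,0,0],[0.2,-0.4,0,0,0,0,0],[0.2,-0.4,0,0,0,0,0]]]'

```text
t: 7.45
position: [515.6, 141.0, 98.4]
orientation: [-180.0, 0.0, 139.2]
contact_force: [-0.8, -1.3, -1.6]
finger_gap: 39.7
grip_force: 46.2
```

>>> arm_command --targets '[[[0.2,-0.15,0,0,0,0,0],[0.2,-0.3,0,0,0,0,0],[0.2,-0.45,0,0,0,0,0],[0.2,-0.6,0,0.01,0,0,0],[0.2,-0.8,0,0.01,0,0,0],[0.2,-0.8,0,0.01,0,0,0]]]'

```text
t: 8.05
position: [521.9, 135.7, 98.3]
orientation: [-180.0, 0.0, 139.2]
contact_force: [-1.4, -1.2, -1.2]
finger_gap: 39.3
grip_force: 46.2
```

>>> arm_command --targets '[[[0.2,-0.15,0,0,0,0,0],[0.2,-0.3,0,0,0,0,0],[0.2,-0.45,0,0,0,0,0],[0.2,-0.6,0,0.01,0,0,0],[0.2,-0.8,0,0.01,0,0,0],[0.2,-0.8,0,0.01,0,0,0]]]'

```text
t: 8.65
position: [528.0, 130.5, 98.2]
orientation: [-180.0, 0.0, 139.2]
contact_force: [-0.7, -1.9, -0.5]
finger_gap: 39.5
grip_force: 46.2
```

```bash
cat >>h.py <<'E'
def rd():
    from rig import state
    s=state();a=np.radians(s["orientation"][2]);R=np.array([[np.cos(a),np.sin(a),0],[np.sin(a),-np.cos(a),0],[0,0,-1]])
    c=cmd();print("t",s["t"],"pos",s["position"].round(2),"rpy",s["orientation"].round(2),"Ftool",(R@s["contact_force"]).round(2),"Ttool",(R@s["torque"]).round(3),"err tool",(R@(s["position"]-c[:3])).round(2))
E
python3 -c "
from h import *
mv(*path(20,BASE,(-.5,0,0)));rd()"
```

```text
t 8.65 pos [527.97 130.5   98.2 ] rpy [-1.7999e+02  2.0000e-02  1.3918e+02] Ftool [-0.75 -1.89  0.53] Ttool [ 0.309 -0.042  0.006] err tool [-0.37 -0.03 -0.07]
```

>>> arm_command --targets '[[[0.2,-0.15,-0.03,0,0,0,0],[0.2,-0.3,-0.05,0,0,0,0],[0.2,-0.45,-0.05,0,0,0,0],[0.2,-0.6,-0.05,0.01,0,0,0],[0.2,-0.8,-0.05,0.01,0,0,0],[0.2,-0.8,-0.05,0.01,0,0,0]]]'

```text
t: 9.25
position: [533.8, 125.0, 98.2]
orientation: [180.0, 0.0, 139.2]
contact_force: [0.3, -0.3, -0.7]
finger_gap: 39.6
grip_force: 46.2
```

```bash
python3 -c "
from h import *
mv(*path(28,BASE,(-1,0,0)));rd()"
```

```text
t 9.25 pos [533.83 124.96  98.15] rpy [1.7999e+02 3.0000e-02 1.3919e+02] Ftool [-0.44 -0.02  0.66] Ttool [ 0.065 -0.12   0.023] err tool [-0.43  0.11 -0.1 ]
```

>>> arm_command --targets '[[[0.2,-0.15,-0.03,0,0,0,0],[0.2,-0.3,-0.05,0,0,0,0],[0.2,-0.45,-0.05,0,0,0,0],[0.2,-0.6,-0.05,0.01,0,0,0],[0.2,-0.8,-0.05,0.01,0,0,0],[0.2,-0.8,-0.05,0.01,0,0,0]]]'

```text
t: 9.85
position: [539.4, 119.4, 98.0]
orientation: [180.0, 0.0, 139.2]
contact_force: [-0.8, 0.2, -0.9]
finger_gap: 39.7
grip_force: 46.2
```

```bash
python3 -c "
from h import *
mv(*path(36,BASE,(-1.5,0,0)));rd()"
```

```text
t 9.85 pos [539.44 119.41  98.01] rpy [1.7999e+02 1.0000e-02 1.3919e+02] Ftool [ 0.7  -0.4   0.92] Ttool [-0.017  0.021  0.02 ] err tool [-0.3   0.07 -0.04]
```

>>> arm_command --targets '[[[0.2,-0.15,-0.03,0,0,0,0],[0.2,-0.3,-0.06,0,0,0,0],[0.2,-0.4,-0.08,0,0,0,0],[0.2,-0.4,-0.08,0,0,0,0]]]'

```text
t: 10.25
position: [541.8, 116.2, 98.0]
orientation: [180.0, 0.0, 139.2]
contact_force: [1.1, 0.1, -1.4]
finger_gap: 39.5
grip_force: 46.2
```

```bash
python3 -c "
from h import *
mv(*path(40,BASE,(-2.3,0,0)));rd()"
```

```text
t 10.25 pos [541.76 116.22  98.03] rpy [180.     0.   139.19] Ftool [-0.78  0.83  1.38] Ttool [0.052 0.041 0.015] err tool [-0.15 -0.03 -0.09]
```

>>> arm_command --targets '[[[0.2,-0.2,0.03,0,0,0,0],[0.2,-0.4,0.06,0,0,0,0],[0.2,-0.6,0.08,0.01,0,0,0],[0.2,-0.8,0.08,0.01,0,0,0],[0.2,-1,0.08,0.01,0,0,0],[0.2,-1.2,0.08,0.01,0,0,0],[0.2,-1.2,0.08,0.01,0,0,0]]]'

```text
t: 10.95
position: [551.5, 108.9, 97.9]
orientation: [180.0, 0.0, 139.2]
contact_force: [0.1, -0.5, -1.3]
finger_gap: 39.4
grip_force: 46.2
```

```bash
python3 -c "
from h import *
mv(*path(52,BASE,(-1.5,0,0)));rd()"
```

```text
t 10.95 pos [551.49 108.89  97.89] rpy [1.8000e+02 1.0000e-02 1.3918e+02] Ftool [-0.41 -0.35  1.29] Ttool [ 0.03   0.038 -0.029] err tool [-0.3  -0.01 -0.06]
```

>>> arm_command --targets '[[[0.2,-0.3,0,0,0,0,0],[0.2,-0.6,0,0.01,0,0,0],[0.2,-0.9,0,0.01,0,0,0],[0.2,-1.2,0,0.01,0,0,0],[0.2,-1.5,0,0.01,0,0,0],[0.2,-1.8,0,0.02,0,0,0],[0.2,-1.8,0,0.02,0,0,0]]]'

```text
t: 11.65
position: [565.2, 97.0, 97.7]
orientation: [180.0, 0.0, 139.2]
contact_force: [0.2, 0.6, -1.0]
finger_gap: 39.4
grip_force: 46.2
```

```bash
python3 -c "
from h import *
mv(*path(70,BASE,(-1.5,0,0)));rd()"
```

```text
t 11.65 pos [565.23  97.03  97.67] rpy [1.8000e+02 1.0000e-02 1.3918e+02] Ftool [0.27 0.62 1.04] Ttool [ 0.108 -0.046 -0.019] err tool [-0.45 -0.01 -0.02]
```

>>> arm_command --targets '[[[0.2,-0.3,0.02,0,0,0,0],[0.2,-0.5,0.04,0,0,0,0],[0.2,-0.7,0.06,0.01,0,0,0],[0.2,-0.9,0.08,0.01,0,0,0],[0.2,-1,0.1,0.01,0,0,0],[0.2,-1,0.1,0.01,0,0,0]]]'

```text
t: 12.25
position: [573.1, 91.3, 97.5]
orientation: [-180.0, 0.0, 139.2]
contact_force: [-0.3, -0.5, -0.8]
finger_gap: 39.5
grip_force: 46.2
```

```bash
python3 -c "
from h import *
mv(*path(80,BASE,(-.5,0,0)));rd()"
```

```text
t 12.25 pos [573.08  91.32  97.54] rpy [-179.97    0.    139.19] Ftool [-0.07 -0.59  0.78] Ttool [ 0.179 -0.062 -0.017] err tool [-0.12 -0.2   0.02]
```

>>> arm_command --targets '[[[0.2,0,-0.05,0,0,0,0],[0.2,-0.1,-0.1,0,0,0,0],[0.2,-0.2,-0.15,0,0,0,0],[0.2,-0.2,-0.18,0,0,0,0],[0.2,-0.2,-0.18,0,0,0,0],[0.2,-0.2,-0.18,0,0,0,0]]]'

```text
t: 12.85
position: [573.4, 88.9, 97.6]
orientation: [-180.0, -0.0, 139.2]
contact_force: [0.7, 0.4, -0.7]
finger_gap: 39.5
grip_force: 46.2
```

```bash
python3 -c "
from h import *
mv(*path(82,BASE,(-2.3,0,0)));rd()"
```

```text
t 12.85 pos [573.42  88.93  97.59] rpy [-180.    -0.   139.2] Ftool [-0.25  0.8   0.73] Ttool [-0.004 -0.008 -0.022] err tool [ 0.06  0.01 -0.05]
```

>>> arm_command --targets '[[[0.2,0,0.05,0,0,0,0],[0.2,0,0.09,-0.03,0,0,0],[0.2,0,0.09,-0.06,0,0,0],[0.2,0,0.09,-0.09,0,0,0],[0.2,0,0.09,-0.09,0,0,0]]]'

```text
t: 13.35
position: [574.1, 89.6, 98.5]
orientation: [180.0, 0.0, 139.2]
contact_force: [-0.2, 0.2, 0.1]
finger_gap: 39.4
grip_force: 46.2
```

```bash
python3 -c "
from h import *
mv(*path(82,BASE,(-1.4,.9,0)));rd()"
```

```text
t 13.35 pos [574.07  89.61  98.54] rpy [180.    0.  139.2] Ftool [ 0.22  0.02 -0.15] Ttool [ 0.006 -0.021 -0.033] err tool [ 0.01  0.05 -0.1 ]
```

>>> arm_command --targets '[[[0.2,0,0,0.05,0,0,0],[0.2,0,0,0.1,0,0,0],[0.2,0,0,0.14,0,0,0],[0.2,0,0,0.18,0,0,0],[0.2,0,0,0.18,0,0,0]]]'

```text
t: 13.85
position: [574.0, 89.5, 96.7]
orientation: [-180.0, -0.0, 139.2]
contact_force: [0.0, -0.3, 0.3]
finger_gap: 39.6
grip_force: 46.2
```

```bash
python3 -c "
from h import *
mv(*path(82,BASE,(-1.4,-.9,0)));rd()
rows([84,86,88,90,92,92],e=(-1.4,0,0))"
```

```text
t 13.85 pos [573.99  89.54  96.69] rpy [-180.    -0.   139.2] Ftool [-0.22 -0.19 -0.26] Ttool [ 0.046  0.066 -0.035] err tool [ 0.03 -0.05 -0.05]
[np.float64(581.6102268797108), np.float64(83.03123781657568), np.float64(97.44865067134872), np.float64(139.16266167876904)]
[[[0.2, -0.2, 0.0, -0.088, 0.0, 0.0, 0.0], [0.2, -0.4, -0.0, -0.086, 0.0, 0.0, 0.0], [0.2, -0.6, -0.0, -0.084, 0.0, 0.0, 0.0], [0.2, -0.8, -0.0, -0.082, 0.0, 0.0, 0.0], [0.2, -1.0, -0.0, -0.081, 0.0, 0.0, 0.0005], [0.2, -1.0, -0.0, -0.081, 0.0, 0.0, 0.0005]]]
```

```bash
python3 - <<'E'
from h import *
rows([84,86,88,90,92,92],e=(-1.4,0,0))
for a in range(92,188,6):
    print(a,end=" ");rows([a+2,a+4,a+6],e=(-1.4,0,0))
mv(*path(82,BASE,(-1.4,-.9,0)))
E
```

```text
[np.float64(581.6102268797108), np.float64(83.03123781657568), np.float64(97.44865067134872), np.float64(139.16266167876904)]
[[[0.2, 0.8, -0.0, -0.008, 0.0, 0.0, -0.0005], [0.2, 0.6, -0.0, -0.006, 0.0, 0.0, -0.0005], [0.2, 0.4, -0.0, -0.004, 0.0, 0.0, -0.0005], [0.2, 0.2, -0.0, -0.002, 0.0, 0.0, -0.0005], [0.2, 0.0, 0.0, -0.0, 0.0, 0.0, 0.0], [0.2, 0.0, 0.0, -0.0, 0.0, 0.0, 0.0]]]
92 [np.float64(586.1116305163164), np.float64(79.08916802385664), np.float64(97.3922252137609), np.float64(138.51374767440925)]
[[[0.2, -0.2, -0.0, 0.002, 0.0, 0.0, 0.0021], [0.2, -0.399, -0.001, 0.004, 0.0, 0.0, 0.0059], [0.2, -0.598, -0.004, 0.006, 0.0, 0.0, 0.0113]]]
98 [np.float64(590.498166487221), np.float64(75.0583388615511), np.float64(97.33579975617307), np.float64(136.99609269372644)]
[[[0.2, -0.199, -0.002, 0.002, 0.0, 0.0, 0.0072], [0.2, -0.397, -0.005, 0.004, 0.0, 0.0, 0.016], [0.2, -0.596, -0.011, 0.006, 0.0, 0.0, 0.0265]]]
104 [np.float64(594.702542834147), np.float64(70.88547399786627), np.float64(97.28108419526232), np.float64(134.61268765351028)]
[[[0.2, -0.198, -0.003, 0.002, 0.0, 0.0, 0
[... 2917 characters left out ...]
875), np.float64(97.0), np.float64(95.2261126465206)]
[[[0.2, -0.198, 0.001, 0.0, 0.0, 0.0, 0.012], [0.2, -0.396, -0.001, 0.0, 0.0, 0.0, 0.0223], [0.2, -0.595, -0.005, 0.0, 0.0, 0.0, 0.0309]]]
176 [np.float64(620.5943910813274), np.float64(6.980526440567971), np.float64(97.0), np.float64(94.32329195167388)]
[[[0.2, -0.199, 0.0, -0.0, 0.0, 0.0, 0.0069], [0.2, -0.398, -0.001, -0.0, 0.0, 0.0, 0.0122], [0.2, -0.598, -0.003, -0.0, 0.0, 0.0, 0.0158]]]
182 [np.float64(621.0371226414555), np.float64(1.0000575705347852), np.float64(97.0), np.float64(94.19405106035757)]
[[[0.2, -0.2, -0.0, -0.0, 0.0, 0.0, 0.0019], [0.2, -0.4, -0.0, -0.0, 0.0, 0.0, 0.0023], [0.2, -0.6, -0.001, -0.0, 0.0, 0.0, 0.0023]]]
```

>>> arm_command --targets '[[[0.2,-0.2,0,-0.088,0,0,0],[0.2,-0.4,0,-0.086,0,0,0],[0.2,-0.6,0,-0.084,0,0,0],[0.2,-0.8,0,-0.082,0,0,0],[0.2,-1,0,-0.081,0,0,0.0005],[0.2,-1,0,-0.081,0,0,0.0005]]]'

```text
t: 14.45
position: [581.9, 82.8, 97.5]
orientation: [180.0, 0.0, 139.2]
contact_force: [-0.5, -0.3, -0.2]
finger_gap: 39.2
grip_force: 46.2
```

>>> arm_command --targets '[[[0.2,-0.2,0,0.002,0,0,0.002],[0.2,-0.4,0,0.004,0,0,0.006],[0.2,-0.6,-0.004,0.006,0,0,0.011],[0.2,-0.6,-0.004,0.006,0,0,0.011]]]'

```text
t: 14.85
position: [586.4, 78.9, 97.5]
orientation: [180.0, 0.0, 138.5]
contact_force: [-0.1, 0.2, -1.2]
finger_gap: 39.4
grip_force: 46.2
```

```bash
python3 -c "
from h import *
mv(*path(98,BASE,(-1.4,0,0)));rd()"
```

```text
t 14.85 pos [586.36  78.9   97.46] rpy [1.8000e+02 1.0000e-02 1.3851e+02] Ftool [0.22 0.12 1.19] Ttool [-0.014 -0.038 -0.014] err tool [-0.32  0.02 -0.06]
```

>>> arm_command --targets '[[[0.2,-0.2,-0.002,0.002,0,0,0.007],[0.2,-0.4,-0.005,0.004,0,0,0.016],[0.2,-0.596,-0.011,0.006,0,0,0.0265],[0.2,-0.596,-0.011,0.006,0,0,0.0265]]]'

```text
t: 15.25
position: [590.8, 74.9, 97.4]
orientation: [180.0, 0.0, 137.0]
contact_force: [0.2, 0.5, -1.4]
finger_gap: 39.5
grip_force: 46.2
```

```bash
python3 -c "
from h import *
mv(*path(104,BASE,(-1.4,0,0)));rd()"
```

```text
t 15.25 pos [590.79  74.88  97.43] rpy [1.7999e+02 1.0000e-02 1.3699e+02] Ftool [0.17 0.54 1.39] Ttool [-0.005  0.006  0.004] err tool [-0.33  0.07 -0.09]
```

>>> arm_command --targets '[[[0.2,-0.198,-0.003,0.002,0,0,0.0122],[0.2,-0.395,-0.009,0.004,0,0,0.0261],[0.2,-0.592,-0.018,0.005,0,0,0.0416],[0.2,-0.592,-0.018,0.005,0,0,0.0416]]]'

```text
t: 15.65
position: [594.9, 70.6, 97.3]
orientation: [-180.0, 0.0, 134.6]
contact_force: [-0.3, -0.0, -1.2]
finger_gap: 39.4
grip_force: 46.2
```

```bash
python3 -c "
from h import *
mv(*path(110,BASE,(-1.4,0,0)));rd()"
```

```text
t 15.65 pos [594.93  70.63  97.34] rpy [-1.8000e+02  1.0000e-02  1.3459e+02] Ftool [ 0.18 -0.22  1.22] Ttool [ 0.063 -0.028 -0.003] err tool [-0.34 -0.02 -0.06]
```

>>> arm_command --targets '[[[0.2,-0.197,-0.004,0.002,0,0,0.0172],[0.2,-0.393,-0.011,0.003,0,0,0.0361],[0.2,-0.589,-0.022,0.005,0,0,0.0567],[0.2,-0.589,-0.022,0.005,0,0,0.0567]]]'

```text
t: 16.05
position: [598.8, 66.2, 97.2]
orientation: [-180.0, 0.0, 131.3]
contact_force: [-0.3, -0.7, -0.8]
finger_gap: 39.2
grip_force: 46.2
```

```bash
python3 -c "
from h import *
mv(*path(116,BASE,(-1.4,0,0)));rd()"
```

```text
t 16.05 pos [598.84  66.23  97.25] rpy [-1.7999e+02  1.0000e-02  1.3133e+02] Ftool [-0.29 -0.66  0.82] Ttool [ 0.191 -0.128 -0.047] err tool [-0.34 -0.09 -0.02]
```

>>> arm_command --targets '[[[0.2,-0.1,-0.03,0.002,0,0,0.011],[0.2,-0.25,-0.036,0.002,0,0,0.03],[0.2,-0.391,-0.04,0.003,0,0,0.0457],[0.2,-0.391,-0.04,0.003,0,0,0.0457]]]'

```text
t: 16.45
position: [601.1, 63.2, 97.2]
orientation: [180.0, 0.0, 128.7]
contact_force: [-0.6, -0.7, -1.7]
finger_gap: 39.4
grip_force: 46.2
```

```bash
python3 -c "
from h import *
mv(*path(120,BASE,(-1.7,0,0)));rd()"
```

```text
t 16.45 pos [601.14  63.19  97.25] rpy [1.8000e+02 1.0000e-02 1.2873e+02] Ftool [-0.21 -0.9   1.69] Ttool [ 0.09  -0.057 -0.009] err tool [-0.24  0.04 -0.05]
```

>>> arm_command --targets '[[[0.2,-0.1,-0.03,0.001,0,0,0.012],[0.2,-0.25,-0.034,0.002,0,0,0.03],[0.2,-0.391,-0.039,0.003,0,0,0.047],[0.2,-0.391,-0.039,0.003,0,0,0.047]]]'

```text
t: 16.85
position: [603.4, 59.9, 97.3]
orientation: [180.0, 0.0, 126.0]
contact_force: [0.1, 0.3, -1.0]
finger_gap: 39.2
grip_force: 46.2
```

```bash
python3 -c "
from h import *
mv(*path(124,BASE,(-2,0,0)));rd()"
```

```text
t 16.85 pos [603.36  59.92  97.27] rpy [1.7999e+02 1.0000e-02 1.2603e+02] Ftool [0.16 0.2  0.96] Ttool [ 0.077  0.04  -0.018] err tool [-0.3   0.12 -0.1 ]
```

>>> arm_command --targets '[[[0.2,-0.13,-0.002,0.001,0,0,0.016],[0.2,-0.26,-0.006,0.002,0,0,0.032],[0.2,-0.391,-0.012,0.003,0,0,0.052],[0.2,-0.391,-0.012,0.003,0,0,0.052]]]'

```text
t: 17.25
position: [605.5, 56.7, 97.2]
orientation: [180.0, 0.0, 123.0]
contact_force: [0.7, -0.3, -0.7]
finger_gap: 39.4
grip_force: 46.2
```

```bash
python3 -c "
from h import *
mv(*path(128,BASE,(-2.03,0,-.3)));rd()"
```

```text
t 17.25 pos [605.48  56.68  97.22] rpy [1.8000e+02 1.0000e-02 1.2305e+02] Ftool [-0.62  0.38  0.7 ] Ttool [ 0.022 -0.065 -0.028] err tool [-0.29  0.07 -0.07]
```

>>> arm_command --targets '[[[0.2,-0.13,-0.002,0.001,0,0,0.016],[0.2,-0.26,-0.006,0.002,0,0,0.032],[0.2,-0.391,-0.013,0.003,0,0,0.05],[0.2,-0.391,-0.013,0.003,0,0,0.05]]]'

```text
t: 17.65
position: [607.5, 53.3, 97.2]
orientation: [180.0, 0.0, 120.2]
contact_force: [-0.8, -1.1, -0.7]
finger_gap: 39.3
grip_force: 46.2
```

```bash
python3 -c "
from h import *
mv(*path(132,BASE,(-2.07,0,-.5)));rd()"
```

```text
t 17.65 pos [607.51  53.32  97.16] rpy [1.8000e+02 1.0000e-02 1.2019e+02] Ftool [-0.52 -1.22  0.67] Ttool [-0.013 -0.009  0.059] err tool [-0.33  0.07 -0.04]
```

>>> arm_command --targets '[[[0.2,-0.1,-0.022,0.001,0,0,0.018],[0.2,-0.25,-0.03,0.002,0,0,0.036],[0.2,-0.391,-0.036,0.002,0,0,0.054],[0.2,-0.391,-0.036,0.002,0,0,0.054]]]'

```text
t: 18.05
position: [609.3, 49.7, 97.2]
orientation: [180.0, 0.0, 117.1]
contact_force: [0.3, -0.0, -0.7]
finger_gap: 39.7
grip_force: 46.2
```

```bash
python3 -c "
from h import *
mv(*path(136,BASE,(-2.35,0,-.9)));rd()"
```

```text
t 18.05 pos [609.29  49.73  97.23] rpy [1.7998e+02 2.0000e-02 1.1710e+02] Ftool [-0.15  0.26  0.72] Ttool [-0.1    0.002 -0.04 ] err tool [-0.46  0.17 -0.13]
```

>>> arm_command --targets '[[[0.2,-0.13,0.003,0.001,0,0,0.016],[0.2,-0.26,0.001,0.002,0,0,0.032],[0.2,-0.391,-0.006,0.002,0,0,0.047],[0.2,-0.391,-0.006,0.002,0,0,0.047]]]'

```text
t: 18.45
position: [611.0, 46.2, 97.2]
orientation: [180.0, 0.0, 114.4]
contact_force: [0.7, 2.0, -1.3]
finger_gap: 39.4
grip_force: 46.2
```

```bash
python3 -c "
from h import *
mv(*path(140,BASE,(-2.32,0,-.9)));rd()"
```

```text
t 18.45 pos [610.98  46.24  97.18] rpy [1.7999e+02 1.0000e-02 1.1441e+02] Ftool [1.48 1.48 1.35] Ttool [-0.231  0.079  0.025] err tool [-0.47  0.11 -0.1 ]
```

>>> arm_command --targets '[[[0.2,-0.13,-0.002,0.001,0,0,0.016],[0.2,-0.26,-0.006,0.002,0,0,0.032],[0.2,-0.391,-0.012,0.002,0,0,0.047],[0.2,-0.391,-0.012,0.002,0,0,0.047]]]'

```text
t: 18.85
position: [612.5, 42.6, 97.2]
orientation: [180.0, 0.0, 111.7]
contact_force: [0.9, 1.1, -1.3]
finger_gap: 39.9
grip_force: 46.2
```

```bash
python3 -c "
from h import *
mv(*path(144,BASE,(-2.35,0,-.9)));rd()"
```

```text
t 18.85 pos [612.51  42.59  97.17] rpy [1.7998e+02 2.0000e-02 1.1171e+02] Ftool [0.64 1.27 1.28] Ttool [-0.426  0.099 -0.049] err tool [-0.56  0.09 -0.12]
```

>>> arm_command --targets '[[[0.2,0,0.03,0,0,0,0],[0.2,-0.1,0.045,0,0,0,0.011],[0.2,-0.2,0.045,0.001,0,0,0.022],[0.2,-0.3,0.044,0.001,0,0,0.033],[0.2,-0.391,0.041,0.002,0,0,0.045],[0.2,-0.391,0.041,0.002,0,0,0.045]]]'

```text
t: 19.45
position: [614.1, 39.1, 97.1]
orientation: [-180.0, 0.0, 109.1]
contact_force: [1.0, 0.4, -0.8]
finger_gap: 39.6
grip_force: 46.1
```

```bash
python3 -c "
from h import *
mv(*path(148,BASE,(-1.85,0,-.8)));rd()"
```

```text
t 19.45 pos [614.11  39.09  97.08] rpy [-1.7999e+02  1.0000e-02  1.0914e+02] Ftool [0.04 1.03 0.78] Ttool [-0.194  0.042 -0.001] err tool [-0.54 -0.17 -0.04]
```

>>> arm_command --targets '[[[0.2,0,0.02,0,0,0,0],[0.2,-0.1,0.035,0,0,0,0.011],[0.2,-0.2,0.036,0.001,0,0,0.022],[0.2,-0.3,0.034,0.001,0,0,0.033],[0.2,-0.391,0.031,0.002,0,0,0.045],[0.2,-0.391,0.031,0.002,0,0,0.045]]]'

```text
t: 20.05
position: [615.6, 35.4, 97.0]
orientation: [-180.0, 0.0, 106.6]
contact_force: [0.4, 0.8, -0.3]
finger_gap: 39.5
grip_force: 46.1
```

```bash
python3 -c "
from h import *
mv(*path(152,BASE,(-1.45,0,-.7)));rd()"
```

```text
t 20.05 pos [615.57  35.43  96.98] rpy [-1.7998e+02  1.0000e-02  1.0656e+02] Ftool [0.68 0.6  0.33] Ttool [ 0.044 -0.055  0.017] err tool [-0.59 -0.33  0.05]
```

>>> arm_command --targets '[[[0.2,-0.13,0.005,0,0,0,0.015],[0.2,-0.26,0.004,0,0,0,0.03],[0.2,-0.391,0.001,0.001,0,0,0.045],[0.2,-0.391,0.001,0.001,0,0,0.045]]]'

```text
t: 20.45
position: [616.8, 31.7, 97.0]
orientation: [-180.0, 0.0, 104.0]
contact_force: [-0.4, -0.4, -0.4]
finger_gap: 39.7
grip_force: 46.1
```

```bash
python3 -c "
from h import *
mv(*path(156,BASE,(-1.35,0,-.6)));rd()
print(path(156,BASE),path(160,BASE))"
```

```text
t 20.45 pos [616.78  31.7   97.02] rpy [-1.7999e+02  1.0000e-02  1.0397e+02] Ftool [-0.29 -0.46  0.36] Ttool [ 0.141 -0.003 -0.052] err tool [-0.61 -0.25  0.  ]
[np.float64(618.1791187918429), np.float64(32.69132045604117), np.float64(97.01818111421107), np.float64(104.47754788867994)] [np.float64(619.0928001804667), np.float64(28.82405687814563), np.float64(97.0099114872866), np.float64(101.8745740100196)]
```

```bash
python3 - <<'E'
from h import *
c=cmd()
for a,e in((156,(-1.5,0,-.6)),(160,(-1.5,0,-.5)),(164,(-1.5,0,-.5)),(168,(-1.5,0,-.4)),(172,(-1.5,0,-.3)),(177,(-1.5,0,-.1)),(182,(-1.5,0,0))):
    print(a);rows([a+1.3,a+2.7,a+4],e=e)
json.dump(c,open("cmd.json","w"))
E
```

```text
156
[np.float64(617.6248995873478), np.float64(28.515401975833583), np.float64(97.0099114872866), np.float64(101.2745740100196)]
[[[0.2, -0.127, -0.015, 0.0, 0.0, 0.0, 0.0153], [0.2, -0.264, -0.016, 0.001, 0.0, 0.0, 0.0313], [0.2, -0.391, -0.019, 0.001, 0.0, 0.0, 0.0454]]]
160
[np.float64(618.3908624937202), np.float64(24.670817534467446), np.float64(97.0041191635212), np.float64(99.13445578784321)]
[[[0.2, -0.127, 0.001, 0.0, 0.0, 0.0, 0.0117], [0.2, -0.264, 0.001, 0.0, 0.0, 0.0, 0.0254], [0.2, -0.392, -0.0, 0.001, 0.0, 0.0, 0.0374]]]
164
[np.float64(619.0316067015787), np.float64(20.787134663684306), np.float64(97.00084004160549), np.float64(97.27986086250729)]
[[[0.2, -0.128, 0.002, 0.0, 0.0, 0.0, 0.0113], [0.2, -0.266, 0.002, 0.0, 0.0, 0.0, 0.0226], [0.2, -0.394, 0.002, 0.0, 0.0, 0.0, 0.0324]]]
168
[np.float64(619.5573811112466), np.float64(16.87095226984066), np.float64(97.0), np.float64(95.91064327719563)]
[[[0.2, -0.128, 0.002, 0.0, 0.0, 0.0, 0.0073], [0.2, -0.267, 0.003, 0.0, 0.0, 0.0, 0.0163], [0.2, -0.395, 0.003, 0.0, 0.0, 0.0, 0.0239]]]
172
[np.float64(619.9850884784909), np.float64(12.926647090695328), np.float64(97.0), np.float64(94.92611264652061)]
[[[0.2, -0.129, 0.002, -0.0, 0.0, 0.0, 0.0051], [0.2, -0.268, 0.002, -0.0, 0.0, 0.0, 0.0118], [0.2, -0.397, 0.002, -0.0, 0.0, 0.0, 0.0172]]]
177
[np.float64(620.4174620967851), np.float64(7.967623850626512), np.float64(97.0), np.float64(94.31335562272685)]
[[[0.2, -0.229, 0.001, -0.0, 0.0, 0.0, 0.0043], [0.2, -0.368, 0.001, -0.0, 0.0, 0.0, 0.008], [0.2, -0.498, 0.0, -0.0, 0.0, 0.0, 0.0107]]]
182
[np.float64(620.7911211398822), np.float64(2.987388257970487), np.float64(97.0), np.float64(94.19405106035757)]
[[[0.2, -0.23, 0.0, -0.0, 0.0, 0.0, 0.0013], [0.2, -0.369, 0.0, -0.0, 0.0, 0.0, 0.002], [0.2, -0.499, -0.0, -0.0, 0.0, 0.0, 0.0021]]]
```

>>> arm_command --targets '[[[0.2,-0.127,-0.015,0,0,0,0.015],[0.2,-0.264,-0.016,0.001,0,0,0.031],[0.2,-0.391,-0.019,0.001,0,0,0.0454],[0.2,-0.391,-0.019,0.001,0,0,0.0454]]]'

```text
t: 20.85
position: [617.7, 27.9, 97.0]
orientation: [180.0, 0.0, 101.4]
contact_force: [-0.9, 0.3, -1.4]
finger_gap: 39.3
grip_force: 46.1
```

```bash
python3 -c "
from h import *
mv(*path(160,BASE,(-1.5,0,-.6)));rd()"
```

```text
t 20.85 pos [617.67  27.91  97.05] rpy [1.7999e+02 1.0000e-02 1.0137e+02] Ftool [ 0.46 -0.79  1.39] Ttool [ 0.058 -0.067  0.028] err tool [-0.6  -0.08 -0.04]
```

>>> arm_command --targets '[[[0.2,-0.127,0.001,0,0,0,0.012],[0.2,-0.264,0.001,0,0,0,0.025],[0.2,-0.392,0,0.001,0,0,0.0374],[0.2,-0.392,0,0.001,0,0,0.0374]]]'

```text
t: 21.25
position: [618.5, 24.1, 97.1]
orientation: [180.0, 0.0, 99.2]
contact_force: [0.4, 0.2, -2.2]
finger_gap: 40.0
grip_force: 46.1
```

```bash
python3 -c "
from h import *
mv(*path(164,BASE,(-1.5,0,-.5)));rd()"
```

```text
t 21.25 pos [618.45  24.11  97.07] rpy [1.7999e+02 1.0000e-02 9.9240e+01] Ftool [0.1  0.39 2.16] Ttool [-0.031 -0.051  0.031] err tool [-0.57 -0.03 -0.06]
```

>>> arm_command --targets '[[[0.2,-0.128,0.002,0,0,0,0.011],[0.2,-0.266,0.002,0,0,0,0.0226],[0.2,-0.394,0.002,0,0,0,0.0324],[0.2,-0.394,0.002,0,0,0,0.0324]]]'

```text
t: 21.65
position: [619.0, 20.2, 97.0]
orientation: [180.0, 0.0, 97.4]
contact_force: [0.2, 0.2, -1.3]
finger_gap: 39.2
grip_force: 46.1
```

```bash
python3 -c "
from h import *
mv(*path(168,BASE,(-1.5,0,-.5)));rd()"
```

```text
t 21.65 pos [619.03  20.23  97.04] rpy [180.     0.    97.39] Ftool [0.18 0.24 1.29] Ttool [ 0.016 -0.054  0.081] err tool [-0.55 -0.07 -0.04]
```

>>> arm_command --targets '[[[0.2,-0.128,0.002,0,0,0,0.0073],[0.2,-0.267,0.003,0,0,0,0.0163],[0.2,-0.395,0.003,0,0,0,0.0239],[0.2,-0.395,0.003,0,0,0,0.0239]]]'

```text
t: 22.05
position: [619.5, 16.3, 97.0]
orientation: [180.0, 0.0, 96.0]
contact_force: [-0.2, 0.2, -1.9]
finger_gap: 39.5
grip_force: 46.1
```

```bash
python3 -c "
from h import *
mv(*path(172,BASE,(-1.5,0,-.4)));rd()"
```

```text
t 22.05 pos [619.55  16.33  97.03] rpy [180.     0.    96.02] Ftool [ 0.17 -0.16  1.89] Ttool [ 0.037 -0.019 -0.042] err tool [-0.54 -0.07 -0.03]
```

>>> arm_command --targets '[[[0.2,-0.129,0.002,0,0,0,0.005],[0.2,-0.268,0.002,0,0,0,0.0118],[0.2,-0.397,0.002,0,0,0,0.0172],[0.2,-0.397,0.002,0,0,0,0.0172]]]'

```text
t: 22.45
position: [620.0, 12.4, 97.0]
orientation: [180.0, 0.0, 95.0]
contact_force: [0.0, 0.2, -1.1]
finger_gap: 39.3
grip_force: 46.1
```

>>> arm_command --targets '[[[0.2,-0.129,0.001,0,0,0,0.003],[0.2,-0.25,0.001,0,0,0,0.006],[0.2,-0.37,0.001,0,0,0,0.008],[0.2,-0.498,0,0,0,0,0.0107],[0.2,-0.498,0,0,0,0,0.0107]]]'

```text
t: 22.95
position: [620.4, 7.4, 97.0]
orientation: [-180.0, 0.0, 94.4]
contact_force: [0.3, 0.1, -0.3]
finger_gap: 39.3
grip_force: 46.1
```

```bash
python3 -c "
from h import *
mv(*path(181,BASE,(-1.5,0,-.1)));rd()"
```

```text
t 22.95 pos [620.41   7.42  97.04] rpy [-180.      0.     94.44] Ftool [0.08 0.32 0.29] Ttool [-0.029 -0.062  0.065] err tool [-0.55 -0.05 -0.04]
```

>>> arm_command --targets '[[[0.2,-0.13,0,0,0,0,0.001],[0.2,-0.25,0,0,0,0,0.002],[0.2,-0.37,0,0,0,0,0.002],[0.2,-0.499,0,0,0,0,0.002],[0.2,-0.499,0,0,0,0,0.002]]]'

```text
t: 23.45
position: [620.8, 2.4, 97.0]
orientation: [-180.0, 0.0, 94.3]
contact_force: [0.0, -0.7, -1.4]
finger_gap: 39.3
grip_force: 46.1
```

```bash
python3 -c "
from h import *
mv(*path(186,BASE,(-1.5,0,0)));rd()"
```

```text
t 23.45 pos [620.79   2.43  97.03] rpy [-180.      0.     94.32] Ftool [-0.68 -0.02  1.44] Ttool [0.012 0.014 0.018] err tool [-0.56 -0.04 -0.03]
```

>>> arm_command --targets '[[[0.2,-0.2,0,0,0,0,0],[0.2,-0.4,0,0,0,0,0],[0.2,-0.6,0,0,0,0,0],[0.2,-0.8,0,0,0,0,0],[0.2,-1,0,0,0,0,0],[0.2,-1,0,0,0,0,0]]]'

```text
t: 24.05
position: [621.6, -7.7, 97.0]
orientation: [180.0, 0.0, 94.3]
contact_force: [0.1, 0.1, -1.2]
finger_gap: 40.0
grip_force: 46.1
```

```bash
python3 -c "
from h import *
mv(*path(196,BASE,(-1.5,0,0)));rd()"
```

```text
t 24.05 pos [621.57  -7.66  97.03] rpy [1.800e+02 1.000e-02 9.432e+01] Ftool [0.11 0.14 1.22] Ttool [ 0.026  0.001 -0.032] err tool [-0.68 -0.   -0.03]
```

>>> arm_command --targets '[[[0.2,-0.2,0,0,0,0,0],[0.2,-0.4,0,0,0,0,0],[0.2,-0.6,0,0,0,0,0],[0.2,-0.8,0,0,0,0,0],[0.2,-1,0,0,0,0,0],[0.2,-1.2,0,0,0,0,0],[0.2,-1.2,0,0,0,0,0]]]'

```text
t: 24.75
position: [622.5, -19.6, 97.0]
orientation: [-180.0, 0.0, 94.3]
contact_force: [0.3, -0.1, -0.9]
finger_gap: 39.2
grip_force: 46.1
```

```bash
python3 -c "
from h import *
mv(*path(208,BASE,(-1.5,0,0)));rd()"
```

```text
t 24.75 pos [622.46 -19.64  97.03] rpy [-180.      0.     94.32] Ftool [-0.1   0.24  0.92] Ttool [0.026 0.006 0.069] err tool [-0.68  0.01 -0.03]
```

>>> arm_command --targets '[[[0.2,-0.1,0,0,0,0,0],[0.2,-0.2,0,0,0,0,0],[0.2,-0.3,0,0,0,0,0],[0.2,-0.4,0,0,0,0,0],[0.2,-0.5,0,0,0,0,0],[0.2,-0.5,0,0,0,0,0]]]'

```text
t: 25.35
position: [622.9, -24.4, 97.1]
orientation: [180.0, 0.0, 94.3]
contact_force: [0.4, 1.0, -0.3]
finger_gap: 39.5
grip_force: 46.1
```

>>> arm_command --targets '[[[0.2,-0.04,0,0,0,0,0],[0.2,-0.08,0,0,0,0,0],[0.2,-0.12,0,0,0,0,0],[0.2,-0.12,0,0,0,0,0]]]'

```text
t: 25.75
position: [622.9, -25.5, 97.0]
orientation: [-180.0, 0.0, 94.3]
contact_force: [0.1, -0.1, -0.3]
finger_gap: 39.5
grip_force: 46.1
```

>>> arm_command --targets '[[[0.2,-0.04,0,0,0,0,0],[0.2,-0.08,0,0,0,0,0],[0.2,-0.08,0,0,0,0,0]]]'

```text
t: 26.05
position: [623.0, -26.3, 97.1]
orientation: [-180.0, 0.0, 94.3]
contact_force: [0.7, -0.1, -1.2]
finger_gap: 39.8
grip_force: 46.1
```

>>> arm_command --targets '[[[0.2,-0.04,0,0,0,0,0],[0.2,-0.08,0,0,0,0,0],[0.2,-0.08,0,0,0,0,0]]]'

```text
t: 26.35
position: [623.0, -27.1, 97.0]
orientation: [-180.0, 0.0, 94.3]
contact_force: [-1.1, -0.2, -1.3]
finger_gap: 39.9
grip_force: 46.1
```

>>> arm_command --targets '[[[0.2,-0.03,0,0,0,0,0],[0.2,-0.06,0,0,0,0,0],[0.2,-0.06,0,0,0,0,0]]]'

```text
t: 26.65
position: [623.1, -27.7, 97.0]
orientation: [180.0, 0.0, 94.3]
contact_force: [-0.2, -0.8, -1.7]
finger_gap: 39.7
grip_force: 46.1
```

>>> arm_command --targets '[[[0.2,-0.03,0,0,0,0,0],[0.2,-0.06,0,0,0,0,0],[0.2,-0.06,0,0,0,0,0]]]'

```text
t: 26.95
position: [623.2, -28.3, 97.1]
orientation: [180.0, 0.0, 94.3]
contact_force: [-0.3, -0.5, -1.6]
finger_gap: 39.4
grip_force: 46.1
```

>>> arm_command --targets '[[[0.2,-0.03,0,0,0,0,0],[0.2,-0.06,0,0,0,0,0],[0.2,-0.06,0,0,0,0,0]]]'

```text
t: 27.25
position: [623.2, -29.0, 97.1]
orientation: [180.0, 0.0, 94.3]
contact_force: [-0.0, 0.3, -1.0]
finger_gap: 39.5
grip_force: 46.1
```

>>> arm_command --targets '[[[0.2,-0.03,0,0,0,0,0],[0.2,-0.06,0,0,0,0,0],[0.2,-0.06,0,0,0,0,0]]]'

```text
t: 27.55
position: [623.2, -29.5, 97.0]
orientation: [-180.0, 0.0, 94.3]
contact_force: [0.6, 0.8, -1.3]
finger_gap: 39.4
grip_force: 46.1
```

>>> arm_command --targets '[[[0.2,-0.03,0,0,0,0,0],[0.2,-0.06,0,0,0,0,0],[0.2,-0.06,0,0,0,0,0]]]'

```text
t: 27.85
position: [623.3, -30.1, 97.0]
orientation: [-180.0, -0.0, 94.3]
contact_force: [-0.5, -0.3, -1.7]
finger_gap: 39.4
grip_force: 46.1
```

>>> arm_command --targets '[[[0.2,-0.02,0,0,0,0,0],[0.2,-0.05,0,0,0,0,0],[0.2,-0.05,0,0,0,0,0]]]'

```text
t: 28.15
position: [623.3, -30.6, 97.1]
orientation: [180.0, 0.0, 94.3]
contact_force: [0.1, -0.4, -1.1]
finger_gap: 39.1
grip_force: 46.1
```

>>> arm_command --targets '[[[0.2,-0.02,0,0,0,0,0],[0.2,-0.05,0,0,0,0,0],[0.2,-0.05,0,0,0,0,0]]]'

```text
t: 28.45
position: [623.4, -31.1, 97.0]
orientation: [180.0, 0.0, 94.3]
contact_force: [-0.0, -0.5, -1.6]
finger_gap: 39.5
grip_force: 46.1
```

>>> arm_command --targets '[[[0.2,-0.02,0,0,0,0,0],[0.2,-0.05,0,0,0,0,0],[0.2,-0.05,0,0,0,0,0]]]'

```text
t: 28.75
position: [623.4, -31.5, 97.1]
orientation: [180.0, -0.0, 94.3]
contact_force: [0.5, 0.7, -1.0]
finger_gap: 39.1
grip_force: 46.1
```

>>> arm_command --targets '[[[0.2,-0.02,0,0,0,0,0],[0.2,-0.05,0,0,0,0,0],[0.2,-0.05,0,0,0,0,0]]]'

```text
t: 29.05
position: [623.4, -31.5, 97.1]
orientation: [180.0, -0.1, 94.4]
contact_force: [-0.5, 3.0, -0.1]
finger_gap: 39.3
grip_force: 46.1
```

>>> arm_command --targets '[[[0.2,-0.02,0,0,0,0,0],[0.2,-0.05,0,0,0,0,0],[0.2,-0.05,0,0,0,0,0]]]'

```text
t: 29.35
position: [623.4, -31.5, 97.1]
orientation: [180.0, -0.1, 94.4]
contact_force: [-0.8, 5.8, 0.3]
finger_gap: 39.6
grip_force: 46.2
```

```bash
python3 - <<'E'
from h import *
from rig import capture,state
s=state();print(s["position"],s["contact_force"])
a=capture("side");u,v=proj(a,[625,-35,110]).astype(int)
A=cv2.resize(a["pixels"][v-30:v+30,u-28:u+28],(560,600),interpolation=2)
cv2.imwrite("pics/h1.png",A)
E
```

```text
[623.35439932 -31.50523784  97.05604443] [-0.76813664  5.78559711  0.25507383]
```

View pics/h1.png

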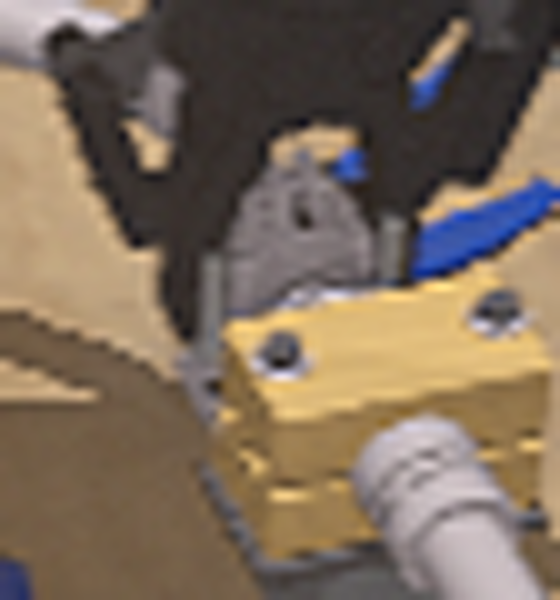

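Shoulder contact is felt, about 5.5 N per mm of command, and the picture shows the collar hard by the block. Pressing to about 12 N.

>>> arm_command --targets '[[[0.2,-0.04,0,0,0,0,0],[0.2,-0.08,0,0,0,0,0],[0.2,-0.11,0,0,0,0,0],[0.2,-0.11,0,0,0,0,0],[0.2,-0.11,0,0,0,0,0],[0.2,-0.11,0,0,0,0,0]]]'

```text
t: 30.0
position: [623.4, -31.5, 97.1]
orientation: [180.0, -0.2, 94.4]
contact_force: [-1.0, 9.2, -0.2]
finger_gap: 39.7
grip_force: 46.2
```

>>> arm_command --targets '[[[0.2,-0.03,0,0,0,0,0],[0.2,-0.06,0,0,0,0,0],[0.2,-0.06,0,0,0,0,0],[0.2,-0.06,0,0,0,0,0],[0.2,-0.06,0,0,0,0,0]]]'

```text
t: 30.5
position: [623.4, -31.5, 97.1]
orientation: [180.0, -0.3, 94.4]
contact_force: [-0.9, 11.1, 0.9]
finger_gap: 39.2
grip_force: 46.3
```

>>> arm_command --targets '[[[0.2,0.1,0,0,0,0,0],[0.2,0.2,0,0,0,0,0],[0.2,0.22,0,0,0,0,0],[0.2,0.22,0,0,0,0,0],[0.2,0.22,0,0,0,0,0]]]'

```text
t: 31.0
position: [623.4, -31.5, 97.0]
orientation: [180.0, -0.1, 94.4]
contact_force: [-0.3, 6.0, 0.3]
finger_gap: 39.3
grip_force: 46.2
```

>>> arm_command --targets '[[[0.2,0.08,0,0,0,0,0],[0.2,0.08,0,0,0,0,0],[0.2,0.08,0,0,0,0,0]]]'

```text
t: 31.3
position: [623.4, -31.5, 97.0]
orientation: [180.0, 0.0, 94.3]
contact_force: [0.0, 2.8, -0.3]
finger_gap: 39.7
grip_force: 46.2
```

Residual press is 2.8 N, so I open gently.

>>> arm_command --targets '[[[0.5,0,0,0,0,0,0],[0.52,0,0,0,0,0,0],[0.55,0,0,0,0,0,0],[0.6,0,0,0,0,0,0],[0.65,0,0,0,0,0,0],[0.75,0,0,0,0,0,0],[0.75,0,0,0,0,0,0],[0.75,0,0,0,0,0,0],[0.75,0,0,0,0,0,0]]]'

```text
t: 32.2
position: [623.4, -31.3, 97.1]
orientation: [180.0, 0.0, 94.3]
contact_force: [-0.2, 0.3, 1.4]
finger_gap: 64.1
grip_force: 0.0
```

>>> arm_command --targets '[[[0.75,0,0,-0.5,0,0,0],[0.75,0,0,-1.5,0,0,0],[0.75,0,0,-3,0,0,0],[0.75,0,0,-5,0,0,0],[0.75,0,0,-7,0,0,0],[0.75,0,0,-9,0,0,0],[0.75,0,0,-11,0,0,0],[0.75,0,0,-13,0,0,0],[0.75,0,0,-15,0,0,0],[0.75,0,0,-15,0,0,0]]]'

```text
t: 33.2
position: [625.2, -31.4, 251.2]
orientation: [179.6, 0.0, 94.3]
contact_force: [0.4, 1.3, 0.3]
finger_gap: 64.3
grip_force: 0.0
```

>>> arm_command --targets '[[[0.75,5,0,-4,0,0,0],[0.75,10,0,-4,0,0,0],[0.75,15,0,-4,0,0,0],[0.75,20,0,-4,0,0,0],[0.75,20,0,-4,0,0,0],[0.75,20,0,-4,0,0,0],[0.75,20,0,-4,0,0,0]]]'

```text
t: 33.9
position: [608.1, 167.3, 286.7]
orientation: [-180.0, 0.1, 94.3]
contact_force: [-0.9, -0.5, -0.2]
finger_gap: 64.1
grip_force: 0.0
```

```bash
python3 - <<'E'
from h import *
from rig import capture,state
s=state();print(s["position"],s["contact_force"],s["grip_force"])
o=[]
for n in("side","top"):
    a=capture(n);u,v=proj(a,[625,-35,110]).astype(int)
    o.append(cv2.resize(a["pixels"][v-35:v+35,u-23:u+23],(394,600),interpolation=2))
cv2.imwrite("pics/h2.png",np.hstack(o))
E
```

```text
[608.10883656 167.34352004 286.67010919] [-0.89249675 -0.49697873 -0.15034674] 0.0
```

View pics/h2.png

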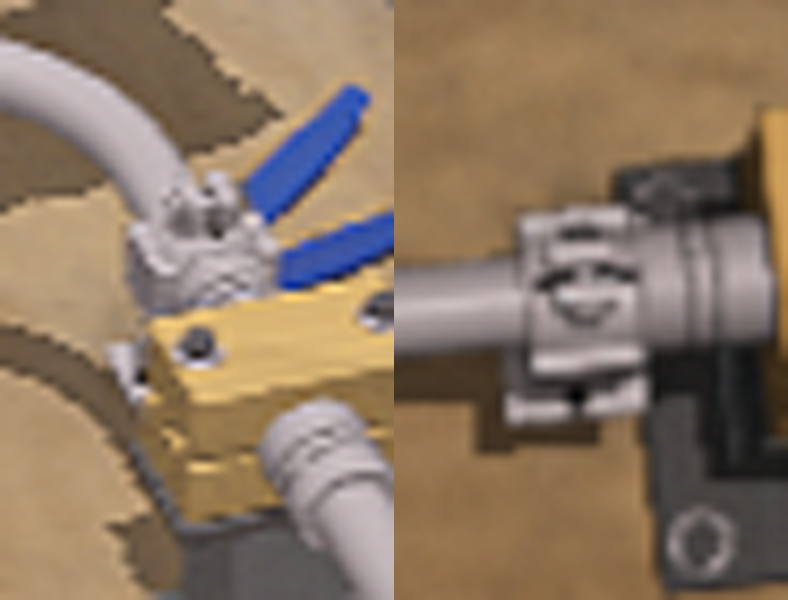

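The bracket sits flush against the sleeve shoulder (top crop at (640,280), no gap), foot down and released. Handing in.

```bash
python3 -c "
from rig import close_job
print(close_job())"
```

```text
the job is handed in; nothing more can be done
None
```

The metal bracket was threaded round the bend, pressed against the shoulder at about 11 N and released; the last picture shows it flush with its foot down, no reading on the bar exceeded about 3 N, and I handed the job in at about 34 s, but no verdict came back.

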